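# Load the last plate and hold the marking dial

### The arm

A 6-joint arm with a two-finger parallel gripper is mounted at the origin on the work surface. World frame = base frame: x ahead of the robot, y to its left, z up, the work surface at z = 0. Lengths are in m, angles in rad, forces in N, time in s.
With the tool pointing down it reaches from about 0.4 to 0.925 m from the base axis. Payload 12.5 kg.
Tool frame: the origin (TCP) lies midway between the tips of the shut fingers; the grasp point (between the pads) lies 19 mm behind it; z points along the fingers, y is the line along which they close (so a half turn about z gives the same grasp; the last joint's range is limited). The gripper opens to 95 mm and grips with 3 to 60 N. Pads are 20 mm wide; open, the fingers measure 119 mm over their backs; the gripper's body (75 mm by 180 mm) begins 59 mm behind the grasp point.
Start: joints at [1.232, 0.491, 1.559, -0, 1.092, -0.106], TCP at [0.144, 0.608, 0.215] pointing down, gripper open.
Joint ranges: [-3.1, 3.1], [-0.84, 2.19], [0.05, 2.79], [-1.13, 4.28], [0.06, 2.93], [-2.69, 2.69]. Speed limits (rad/s): [2.22, 2.22, 2.79, 3.14, 3.14, 3.14].

### API

Orientations are given as a rotation vector (axis times angle).
In Python, from bench import bot, capture, recognise, cut_out gives the robot as it stands. The module is installed in compiled form; this text tells all that it offers.
- The arm moves only by the shell command python3 -m crank 'ROWS' [FORCE]. ROWS is a JSON object of lists of equal length, an entry for each row: "xyz": the shift along the tool's x, y, z in m, a list of three; "rot": the turn, a rotation vector about the tool's x, y, z in degrees, a list of three; "claw": the finger opening in m, from 0 to 0.0951. A call has exactly 10 rows; each row shifts and turns the commanded pose from where the row before left it, along the tool's axes as they then stand; what a row does not reach is not made up. A row lasts 1/10 s, in which the tool goes at most 50 mm and 8.59 degrees, less where a joint would pass 70% of its speed; a pose out of reach is approached as far as the arm can. A call with a gripper value outside its range is refused whole. The fingers move at their own pace and stop on an object; FORCE is the grip in N (left out, the last holds). Time passes only in rows, so rows that do not move let the fingers close, or fill a call up. It gives the time, the measured TCP pose, the force, the opening and the grip force at its end, in the units of the state.
- bot.state(): the state, without advancing time (a new reading comes with each control period).
- capture(name): name is "scene" or "top"; returns a dict with "pixels" (384x512x3 uint8, blue, green, red), "z_map" (384x512 float32, m along the optical axis (not along the pixel's ray), 0 where there is no reading), "K" (3x3 intrinsics, pixels), "camera_from_world" (4x4, takes a point from world to camera coordinates). Camera axes: x right, y up, looking along -z (the intrinsics and any distortion apply to the point x, -y, -z); pixel columns grow to the right and rows downward; lengths in m; the calibration is good to about 2 mm. A picture is of the moment at which its call begins.
- bot.close_job(): hands the job in; it is judged then, once.
Trained networks look in a picture, given as the dict that the camera call returned (one of the last four; its "shot" number tells which), for a name from the list of things; names that differ only in an ending like _2 or _b are one class to them, and where a whole thing is asked for, a point or a joint stands for the part that bears it (a point fixed in the world has none). Each returns a list of dicts, best first, with "confidence" (0 to 1); they miss things now and then, are a little off and sometimes report something else, mostly with a low value. They report only what shows in the picture. A call takes as long as a camera call. They do not tell look-alikes from the thing itself.
- recognise(picture, query): "at" ([row, column] in pixels, amid what is visible of it).
- cut_out(picture, query): "mask" (384x512 bool, what is visible of it) and "at" ([row, column] in pixels, amid what is visible of it).
The state is a dict: "time_s": time; "qpos": joint angles; "dq": joint speeds; "effort": joint torques, N m; "eef_pos": TCP position; "orientation": TCP orientation; "contact_force": force on the tool from outside, world axes, zero at the start; "moment": the same for the moment, N m; "finger_gap": finger opening in m; "gripper_force": force on a finger pad.
Only numpy, scipy, OpenCV 4.12 (cv2) and the standard library are available. Lean on these libraries where they do the work, as an engineer would, in place of code of your own. Each camera call takes 0.05 s, during which the arm holds its last target. There are 200 camera calls.

### The job

Take the black plate that leans in the sheet-metal loading tray and stand it on its long edge in the empty middle slot of the marking rack, fully down, upright and let go, its ends in line with the two plates already there. Then turn the console's spring-return dial clockwise past its first two clicks to the third and hold it there: the laser marks only while the dial is held, so finish with the gripper still holding the dial at the third click. Leave the two loaded plates, the bottle, the screwdriver and the dish of rings where they are.

Things in the scene. Friction and masses are not known exactly. Their poses are not given: they have to be found in the camera images.
- blank: Plate to load: black aluminium, 8 mm thick (x), 100 long (y), 80 high (z), about 0.17 kg, faces alike. Origin: middle of its underside, the 8 x 100 mm lower edge. It starts in the tray, top leaning 25 degrees towards the tray's +x (away from the robot). A sheet backs the lowest 36 mm of its +x face; a 12 mm lip stands 28 mm off its -x face; above, the upper 44 mm of both faces are free.
- tray: Fixed sheet-steel loading tray, 85 (x) by 120 (y) by 48 mm high, holding the plate to load in a channel that reclines 25 degrees to its +x. Origin: centre of its underside, on the bench.
- slot (a point): Centre of the floor of the rack's empty middle slot, 18 mm above the bench. z up, y along the slot (+y to the laser lens), x across the slots. A plate stands with its long edge along y. Slot: 11 mm wide, 30 deep, 70 long, open at both ends, 4 mm sloped lead-ins (mouth 19 mm wide, 48 mm above the bench). A centred plate stands out 15 mm at each end and 50 mm on top.
- station: Fixed marking station, origin on the bench under the middle slot, axes as slot. Aluminium rack, 164 (x) by 70 (y) by 48 mm high, three slots 50 mm apart along x; blue base plate 10 mm high, 200 mm wide, y from -70 to +570 mm; on it a laser head lying level, lens at y = +165 mm, up to 141 mm above the bench.
- plate_near: Plate like the blank, standing loose and centred in the slot 50 mm to the -x side of the empty one, 42 mm clear of the blank's face once loaded. Origin: middle of its lower edge.
- plate_far: The same in the slot 50 mm to the +x side of the empty one.
- dial (a joint): Angle of the spring-return rotary switch, rad: 0 at rest, grows clockwise seen from above, hard stop 1.38. Clicks (shallow troughs) at 0.436, 0.873 and 1.309. Let go anywhere, it springs back to 0: torque about 0.11 N m at rest rising to 0.20 at the third click, plus up to 0.06 to climb each hump between clicks.
- dial_grip (a point): On the dial's vertical axis, on its bar handle, 110 mm above the bench. Black bar 14 mm wide, 38 high (13 to 51 mm above the console top), reaching 38 mm from the axis at its pointer end (white line on top; last 12 only 8 wide), 22 at the other; under it a 48 mm round flange. The point turns with it: the pointer lies 0.654 rad anticlockwise of the point's x axis (at rest the console's x).
- console: Fixed grey operator's console, 194 x 134 mm, 72 mm high. Origin: centre of its underside. The dial's axis is at x = -40 mm, y = 0; a mushroom emergency stop (40 mm wide, 32 mm above the top) at x = +58, y = +12 mm and a small key at x = +66, y = -40 mm.
- bottle: Bystander: white bottle, 60 mm wide, 160 mm high. Origin: centre of its underside.
- driver: Bystander: screwdriver 190 mm long lying on the bench beyond the rack, under 40 mm high. Origin: on its underside.
- dish: Bystander: black dish 110 x 80 x 22 mm with steel rings. Origin: centre of its underside.
Mind the look-alikes: they are no part of the job. What is shaped like the plate_near but red or yellow is not meant. What is shaped like the blank but pink or turquoise is not meant.

How it is judged:
On the way, in this order (a step that is already met when the one before it is completed fails the run):
1. the plate stands fully down and upright in the empty slot, let go (x of blank in the frame of slot between -0.005 and 0.005 m and y of blank in the frame of slot between -0.012 and 0.012 m and z of blank in the frame of slot between -0.004 and 0.004 m and angle between blank's own z axis and vertical below 0.15 rad and contact force between the fingers and blank below 0.1 N), for 0.3 s.
2. the dial is held at its third click (value of joint dial above 1.2 rad and contact force between the fingers and dial above 0.5 N), for 0.5 s.
At the end, for the whole second after the job is handed in: Plate in the middle slot: within 5 mm across, 12 mm along it, 4 mm of its floor, 0.15 rad of upright, untouched by the fingers. The fingers hold the dial above 1.2 rad (third click 1.309), steady, pressing over 0.5 N. Both loaded plates upright within 10 mm of their start (all of step 1 and all of step 2 and velocity of joint dial below 0.3 rad/s and distance of each of plate_near, plate_far from where it was at the start of the episode below 0.01 m and angle between each of plate_near, plate_far's own z axis and vertical below 0.15 rad); the arm keeps its last pose, push and grip.
It fails at once if a loaded plate is shifted or tipped (distance of any of plate_near, plate_far from where it was at the start of the episode above 0.015 m or angle between any of plate_near, plate_far's own z axis and vertical above 0.25 rad).
It fails at once if the bottle, screwdriver or dish is disturbed (distance of any of bottle, driver, dish from where it was at the start of the episode above 0.02 m or angle between bottle's own z axis and vertical above 0.3 rad).
It also fails if it takes over 56 s, if anything falls off the work surface, if the arm or the gripper's body presses on something with over 40 N, if the wrist force passes 120 N, or if a joint passes its speed limit or range.

## Working session

There is one attempt and no reset: what is moved stays moved. The work goes in short steps, Python scripts to look and compute and a shell command to move; the robot and the scene stay as the last step left them, time stands still between calls to the robot, and variables do not carry over. Pictures are saved under pics/ and viewed, at most 10 in all, crops included, and the job is handed in when it is done.

```bash
mkdir -p pics; cat > h.py <<'E'
import numpy as np, cv2
from bench import bot, capture, recognise, cut_out
from scipy.spatial.transform import Rotation as R
def cloud(p):
    z=p["z_map"];K=p["K"];r,c=np.indices(z.shape)
    X=np.stack([(c-K[0,2])/K[0,0]*z,-(r-K[1,2])/K[1,1]*z,-z],-1)
    T=np.linalg.inv(p["camera_from_world"]);W=X@T[:3,:3].T+T[:3,3]
    W[z==0]=np.nan
    return W
E
python3 - <<'E'
from h import *
s=bot.state();print(s)
for n in("scene","top"):
    p=capture(n);cv2.imwrite(f"pics/{n}.png",p["pixels"]);W=cloud(p);print(n,p["K"].tolist(),p["camera_from_world"].round(3).tolist(), [k for k in p])
    np.savez(n+".npz",W=W,px=p["pixels"])
    for q in["blank","tray","station","plate_near","dial","console","bottle","driver","dish"]:
        for d in cut_out(p,q)[:5]:
            m=d["mask"];w=W[m];w=w[~np.isnan(w[:,0])]
            print(q,round(d["confidence"],2),np.round(d["at"]),m.sum(),np.median(w,0).round(3),np.percentile(w,2,0).round(3),np.percentile(w,98,0).round(3),p["pixels"][m].mean(0).round())
E
```

```text
{'time_s': 0.0, 'qpos': array([ 1.23237968e+00,  4.91567761e-01,  1.55949135e+00,  1.28315827e-05,
        1.09170873e+00, -1.05613110e-01]), 'dq': array([-5.60941893e-05, -2.63369603e-04, -1.12380036e-03, -1.70897668e-03,
        3.55537016e-04,  9.61946160e-04]), 'effort': array([ 2.21219663e-03, -6.12657237e+01, -2.58178747e+01,  6.93490938e-02,
        4.82651393e-02, -7.88799434e-05]), 'eef_pos': array([0.14408523, 0.60789066, 0.21404223]), 'orientation': array([-3.64839533e-01, -3.12006373e+00,  1.79658687e-03]), 'contact_force': array([ 0.39717927, -0.73289461, -0.83840869]), 'moment': array([0.02343816, 0.02059535, 0.01658998]), 'gripper_force': 0.0, 'finger_gap': 0.09527894745447743}
scene [[379.3143236021023, 0.0, 247.69944233000493], [0.0, 379.3143236021023, 190.19928867933973], [0.0, 0.0, 1.0]] [[-0.154, 0.988, -0.02, 0.106], [-0.643, -0.085, 0.761, 0.263], [0.75, 0.13, 0.648, -1.553], [0.0, 0.0, 0.0, 1.0]] ['pixels', 'z_map', 'K', 'camera_from_world', 'shot']
blank 0.94 [185. 238.] 511 [ 0.383 -0.083  0.007] [ 0.33  -0.137 -0.001] [ 0.431 -0.03   0.01 ] [179. 191.   2.]

[... 2425 characters left out ...]
241 0.003] [0.298 0.315 0.083] [ 53. 120. 128.]
dial 0.75 [202. 361.] 274 [ 0.51  -0.315  0.112] [ 0.489 -0.333  0.081] [ 0.541 -0.304  0.126] [66. 64. 64.]
console 0.95 [192. 360.] 4369 [ 0.537 -0.331  0.072] [ 0.4  -0.64  0.01] [ 0.642 -0.256  0.122] [170. 170. 172.]
bottle 0.92 [113. 342.] 676 [ 0.746 -0.279  0.105] [ 0.728 -0.312  0.008] [ 0.78  -0.259  0.162] [133. 141. 141.]
bottle 0.28 [111. 156.] 406 [0.792 0.238 0.021] [ 0.669  0.228 -0.001] [0.846 0.261 0.029] [ 68.  74. 172.]
driver 0.79 [111. 156.] 372 [0.789 0.238 0.022] [0.67  0.228 0.009] [0.843 0.253 0.029] [ 74.  78. 188.]
dish 0.57 [123. 232.] 1107 [0.754 0.012 0.005] [ 0.697 -0.027 -0.   ] [0.806 0.05  0.024] [70. 68. 68.]
```

View pics/scene.png

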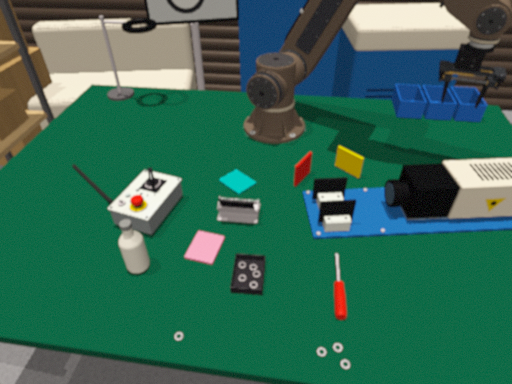

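View pics/top.png

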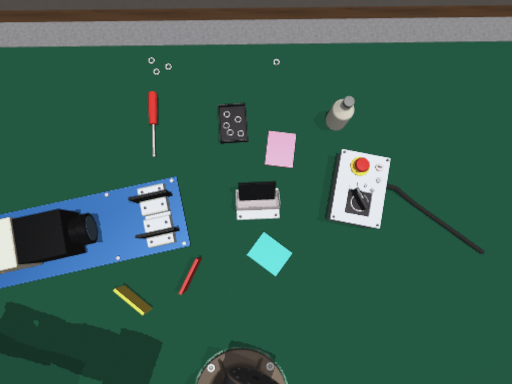

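The scene picture shows the black plate in the tray at about (200,238), the loaded plates at (186,330) and (210,337), and the dial at (180,152). In the top view the plate is at (190,257), the rack's plates at (196,150) and (232,157), and the dial at (197,360). Next I'll fit precise poses.

```bash
python3 - <<'E'
import numpy as np,cv2
def rect(P,n):
    r=cv2.minAreaRect((P[:,:2]*1000).astype(np.float32));
    print(n,len(P),"c",np.round(r[0],1),"size",np.round(r[1],1),"ang",round(r[2],2),"z",np.median(P[:,2]).round(4))
def line(P,n):
    c=P.mean(0);u=np.linalg.svd(P[:,:2]-c[:2],full_matrices=False)[2][0];t=(P[:,:2]-c[:2])@u
    print(n,len(P),"c",(c[:2]+u*(np.percentile(t,1)+np.percentile(t,99))/2).round(4),"dir deg",np.degrees(np.arctan2(u[1],u[0])).round(2),"len",np.ptp(np.percentile(t,[1,99])).round(4))
for n in("top","scene"):
    d=np.load(n+".npz");W=d["W"];px=d["px"].astype(int);print("==",n)
    x,y,z=np.moveaxis(W,-1,0);b=px.max(-1)<90
    R=(x>.35)&(x<.6)&(y>.13)&(y<.29)
    line(W[R&(z>.085)&(z<.105)&(x<.475)&b],"pl near");line(W[R&(z>.085)&(z<.105)&(x>.475)&b],"pl far")
    line(W[R&(z>.092)&(z<.105)&(x<.475)&b],"pl near hi");line(W[R&(z>.092)&(z<.105)&(x>.475)&b],"pl far hi")
    rect(W[R&(z>.044)&(z<.052)&(px.min(-1)>110)],"rack")
    blue=(px[...,0]-px[...,2]>70)&(z>.004)&(z<.016)&(y>.12)&(x>.3)&(x<.62);rect(W[blue],"base")
    T=(x>.47)&(x<.61)&(y>-.13)&(y<.02)
    q=W[T&b&(z>.05)&(z<.1)];rect(q,"blank");print(np.percentile(q,[1,50,99],0).round(4).tolist())
    line(W[T&b&(z>.083)],"blanktop")
    c=q.mean(0);v=np.linalg.svd(q-c,full_matrices=False)[2][2];print("blank normal",v.round(3),c.round(4))
    C=(x>.37)&(x<.68)&(y>-.43)&(y<-.2)
    rect(W[C&(z>.067)&(z<.077)],"console top")
    q=W[C&(z>.119)&(z<.13)];rect(q,"bar");line(q,"bar")
    q=W[C&(z>.106)&(z<.128)];rect(q,"bar lower");
    q=W[C&(px[...,2]-px[...,1]>80)&(z>.095)];rect(q,"estop")
E
```

```text
== top
pl near 109 c [0.4385 0.2107] dir deg -78.32 len 0.0975
pl far 113 c [0.5358 0.2305] dir deg -78.61 len 0.097
pl near hi 100 c [0.4387 0.2107] dir deg -78.31 len 0.0978
pl far hi 93 c [0.5362 0.2307] dir deg -78.3 len 0.097
rack 1058 c [488.7 222.5] size [163.1  71.1] ang 11.37 z 0.0483
base 6726 c [449.7 412.8] size [201.2 528.5] ang 11.42 z 0.0105
blank 429 c [554.2 -52.6] size [28.2 98.3] ang 1.85 z 0.0759
[[0.5416, -0.1009, 0.0505], [0.5543, -0.0533, 0.0759], [0.5679, -0.0048, 0.0918]]
blanktop 156 c [ 0.5625 -0.0521] dir deg -89.09 len 0.0975
blank normal [-0.875 -0.016  0.484] [ 0.5547 -0.0523  0.0743]
console top 2906 c [ 548.5 -331.1] size [135.4 194.5] ang 77.87 z 0.0726
bar 120 c [ 516.5 -318.6] size [58.7 13.6] ang 26.61 z 0.1234
bar 120 c [ 0.5159 -0.3187] dir deg -154.27 len 0.0571
bar lower 161 c [ 549.4 -320. ] size [ 32.2 122.2] ang 89.86 z 0.1226
estop 149 c [ 606.2 -329.3] size [34.1 33.8] ang 74.06 z 0.1027
== scene
pl near 154 c [0.4434 0.213 ] dir deg 101.58 len 0.0966
pl far 135 c [0.5425 0.2309] dir deg 101.57 len 0.0947
pl near hi 98 c [0.4427 0.2126] dir deg 101.31 len 0.0964
pl far hi 74 c [0.5425 0.2313] dir deg 101.32 len 0.0932
rack 364 c [507.3 226.4] size [134.7  70.4] ang 11.22 z 0.047
base 4005 c [445.4 444.8] size [206.1 594.4] ang 11.19 z 0.009
blank 202 c [560.5 -52.3] size [19.1 94.9] ang 0.1 z 0.0741
[[0.5517, -0.0981, 0.0505], [0.5635, -0.051, 0.0741], [0.5699, -0.0051, 0.0885]]
blanktop 57 c [ 0.5675 -0.0523] dir deg 91.25 len 0.0947
blank normal [-0.918 -0.015  0.396] [ 0.5623 -0.0515  0.0727]
console top 1600 c [ 549.3 -330.9] size [137.3 197. ] ang 77.93 z 0.0717
bar 58 c [ 517.8 -318.5] size [61.5 13.3] ang 26.18 z 0.1223
bar 58 c [ 0.5176 -0.3187] dir deg 26.38 len 0.0593
bar lower 75 c [ 518.1 -318.1] size [62.4 13.7] ang 26.15 z 0.1216
estop 93 c [ 609.1 -330.2] size [36.2 32.4] ang 41.5 z 0.1017
```

```bash
cat >> h.py <<'E'
def goal(yaw,tilt=0):  # tool x along horizontal direction yaw (deg), pointing down, then tilt (deg) about tool x
    c,s=np.cos(np.radians(yaw)),np.sin(np.radians(yaw))
    return R.from_matrix(np.array([[c,s,0],[s,-c,0],[0,0,-1.]]))*R.from_euler('x',tilt,degrees=True)
def plan(P,G,grasp=True):
    s=bot.state();R0=R.from_rotvec(s["orientation"]);p0=s["eef_pos"]
    tcp=np.array(P)+(G.apply([0,0,.019]) if grasp else 0)
    print("t",s["time_s"],"tcp",p0.round(4),"gap",s["finger_gap"].round(4),"goal tcp",tcp.round(4))
    print("shift now-frame mm",(R0.inv().apply(tcp-p0)*1000).round(1),"goal-frame mm",(G.inv().apply(tcp-p0)*1000).round(1),"turn deg",np.degrees((R0.inv()*G).as_rotvec()).round(2))
E
python3 - <<'E'
from h import *
a=np.radians(25);u=np.array([np.sin(a),0,np.cos(a)]);n=np.array([-np.cos(a),0,np.sin(a)])
o=np.array([.565,-.0523,.090])
for k in("top","scene"):
    d=np.load(k+".npz");W=d["W"];x,y,z=np.moveaxis(W,-1,0);b=d["px"].max(-1)<90
    q=W[(x>.5)&(x<.61)&(y>-.09)&(y<-.015)&b&(z>.05)&(z<.1)]-o
    print(k,len(q));dd=q@n*1000;ss=q@u*1000
    for lo in(-40,-30,-20,-10,-4,0): 
        m=(ss>lo)&(ss<lo+8); print(lo,m.sum(),np.percentile(dd[m],[5,50,95]).round(1) if m.any() else "")
    print("s max",np.percentile(ss,[90,99,100]).round(1))
plan([.565-u[0]*.022,-.0523,.09-u[2]*.022],goal(91,25))
plan([.6,-.052,.25],goal(91,25))
E
```

```text
top 323
-40 44 [1.1 3.7 5.6]
-30 44 [1.7 3.5 5.7]
-20 48 [1.6 3.4 5. ]
-10 63 [-2.4  3.1  4.6]
-4 82 [-3.8  0.6  4. ]
0 18 [-2.7  0.8  3.8]
s max [-1.   1.   2.4]
scene 157
-40 22 [-6.5 -5.1 -3.3]
-30 23 [-6.3 -5.5 -3.9]
-20 32 [-6.4 -5.2 -4.1]
-10 44 [-6.4 -4.9 -1.9]
-4 33 [-6.1 -4.1 -1.9]
0 1 [-5. -5. -5.]
s max [-1.9 -0.1  1.3]Traceback (most recent call last):
  File "<stdin>", line 11, in <module>
  File "h.py", line 16, in plan
    print("t",s["time_s"],"tcp",p0.round(4),"gap",s["finger_gap"].round(4),"goal tcp",tcp.round(4))
                                                  ^^^^^^^^^^^^^^^^^^^^^
AttributeError: 'float' object has no attribute 'round'
```

```bash
sed -i 's/s\["finger_gap"\].round(4)/round(s["finger_gap"],4)/' h.py
python3 -m crank '{"xyz":[[-0.035,-0.0315,-0.005],[-0.035,-0.0315,-0.005],[-0.035,-0.0315,-0.005],[-0.035,-0.0315,-0.005],[-0.035,-0.0315,-0.005],[-0.035,-0.0315,-0.005],[-0.035,-0.0315,-0.005],[-0.035,-0.0315,-0.005],[-0.035,-0.0315,-0.005],[-0.035,-0.0315,-0.005]],"rot":[[0,0,0],[0,0,0],[0,0,0],[0,0,0],[0,0,0],[0,0,0],[0,0,0],[0,0,0],[0,0,0],[0,0,0]],"claw":[0.05,0.05,0.05,0.05,0.05,0.05,0.05,0.05,0.05,0.05]}'
python3 -m crank '{"xyz":[[-0.035,-0.0315,0],[-0.035,-0.0315,0],[-0.035,-0.0315,0],[-0.035,-0.0315,0],[-0.035,-0.0315,0],[-0.035,-0.0315,0],[-0.035,-0.0315,0],[0,0,0],[0,0,0],[0,0,0]],"rot":[[0,0,0],[0,0,0],[0,0,0],[0,0,0],[0,0,0],[0,0,0],[0,0,0],[0,0,8.4],[0,0,8.4],[0,0,8.4]],"claw":[0.05,0.05,0.05,0.05,0.05,0.05,0.05,0.05,0.05,0.05]}'
python3 -m crank '{"xyz":[[0,0,0],[0,0,0],[0,0,0],[0,0,0],[0,0,0],[0,0,0],[0,0,0],[0,0,0],[0,0,0],[0,0,0]],"rot":[[0,0,8.4],[0,0,8.4],[0,0,8.4],[0,0,8.4],[0,0,8.4],[0,0,8.4],[8,0,0],[8,0,0],[8,0,0],[1,0,0]],"claw":[0.05,0.05,0.05,0.05,0.05,0.05,0.05,0.05,0.05,0.05]}'
python3 - <<'E'
from h import *
a=np.radians(25);u=np.array([np.sin(a),0,np.cos(a)])
o=np.array([.565,-.0523,.0885])
plan(o+.06*u,goal(91,25));plan(o-.02*u,goal(91,25))
E
```

```text
time_s: 2.0
eef_pos: [0.4129, 0.2192, 0.2651]
orientation: [0.365, 3.12, 0.001]
contact_force: [0.9, 0.3, -0.5]
finger_gap: 0.0502
gripper_force: 0.0
time_s: 3.0
eef_pos: [0.5996, -0.0506, 0.2643]
orientation: [-1.047, -2.962, -0.0]
contact_force: [0.3, 0.2, -0.3]
finger_gap: 0.0498
gripper_force: 0.0
time_s: 4.0
eef_pos: [0.6004, -0.0501, 0.2625]
orientation: [-1.959, -1.997, 0.448]
contact_force: [0.0, -0.3, -0.4]
finger_gap: 0.0498
gripper_force: 0.0
t 4.0 tcp [ 0.6004 -0.0501  0.2625] gap 0.0498 goal tcp [ 0.5823 -0.0524  0.1257]
shift now-frame mm [ -2.1  42.1 131.4] goal-frame mm [ -2.   41.4 131.7] turn deg [-0.32  0.    0.09]
t 4.0 tcp [ 0.6004 -0.0501  0.2625] gap 0.0498 goal tcp [ 0.5485 -0.0524  0.0532]
shift now-frame mm [ -1.5  42.6 211.4] goal-frame mm [ -1.5  41.4 211.7] turn deg [-0.32  0.    0.09]
```

```bash

python3 -m crank '{"xyz":[[-0.0005,0.0105,0.033],[-0.0005,0.0105,0.033],[-0.0005,0.0105,0.033],[0,0.0105,0.032],[0,0,0.02],[0,0,0.02],[0,0,0.02],[0,0,0.02],[0,0,0],[0,0,0]],"rot":[[-0.3,0,0],[0,0,0],[0,0,0],[0,0,0],[0,0,0],[0,0,0],[0,0,0],[0,0,0],[0,0,0],[0,0,0]],"claw":[0.05,0.05,0.05,0.05,0.05,0.05,0.05,0.05,0.05,0.05]}'
python3 - <<'E'
from h import *
a=np.radians(25);u=np.array([np.sin(a),0,np.cos(a)])
o=np.array([.565,-.0523,.0885])
plan(o-.02*u,goal(91,25))
p=capture("scene");cv2.imwrite("pics/s2.png",cv2.resize(p["pixels"][130:260,160:320],None,fx=4,fy=4))
E
```

```text
time_s: 5.0
eef_pos: [0.5498, -0.0526, 0.0562]
orientation: [-1.968, -2.004, 0.437]
contact_force: [-0.8, 0.3, 0.5]
finger_gap: 0.0506
gripper_force: 0.0
t 5.0 tcp [ 0.5498 -0.0526  0.0562] gap 0.0506 goal tcp [ 0.5485 -0.0524  0.0532]
shift now-frame mm [0.2 0.1 3.3] goal-frame mm [0.2 0.1 3.3] turn deg [0.42 0.02 0.05]
```

View pics/s2.png

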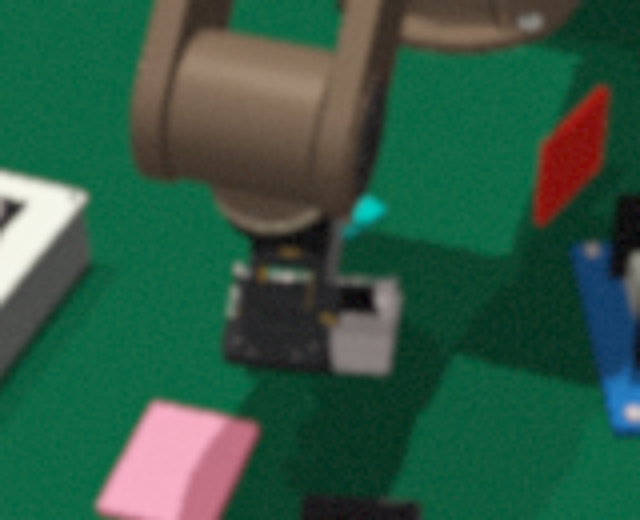

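The gripper straddles the plate, with the tray at about crop (360,320) and the fingers at (285,320). Next: lower 3 mm and close.

```bash

python3 -m crank '{"xyz":[[0,0,0.003],[0,0,0],[0,0,0],[0,0,0],[0,0,0],[0,0,0],[0,0,0],[0,0,0],[0,0,0],[0,0,0]],"rot":[[0.4,0,0],[0,0,0],[0,0,0],[0,0,0],[0,0,0],[0,0,0],[0,0,0],[0,0,0],[0,0,0],[0,0,0]],"claw":[0.05,0.05,0.0,0.0,0.0,0.0,0.0,0.0,0.0,0.0]}' 35
python3 -c "
from h import *
plan([0.5,0,.2],goal(91,25))"
```

```text
time_s: 6.05
eef_pos: [0.5473, -0.0526, 0.0531]
orientation: [-1.96, -1.998, 0.447]
contact_force: [-4.1, -0.7, 5.4]
finger_gap: 0.0077
gripper_force: 35.0
t 6.05 tcp [ 0.5473 -0.0526  0.0531] gap 0.0077 goal tcp [ 4.920e-01 -1.000e-04  1.828e-01]
shift now-frame mm [  53.5 -104.5  -94.2] goal-frame mm [  53.4 -104.2  -94.6] turn deg [-0.23  0.02  0.08]
```

```bash

python3 -m crank '{"xyz":[[0,0,-0.008],[0,0,-0.012],[0,0,-0.02],[0,0,-0.025],[0,0,-0.03],[0,0,-0.03],[0,0,-0.025],[0,0,-0.02],[0,0,0],[0,0,0]],"rot":[[0,0,0],[0,0,0],[0,0,0],[0,0,0],[0,0,0],[0,0,0],[0,0,0],[0,0,0],[-8.3,0,0],[-8.3,0,0]],"claw":[0,0,0,0,0,0,0,0,0,0]}'
python3 -c "
from h import *
plan([.489,.222,.3],goal(101.35,0))"
```

```text
time_s: 7.05
eef_pos: [0.6218, -0.0512, 0.207]
orientation: [-2.129, -2.169, 0.154]
contact_force: [-0.8, -0.0, -2.0]
finger_gap: 0.0082
gripper_force: 35.0
t 7.05 tcp [ 0.6218 -0.0512  0.207 ] gap 0.0082 goal tcp [0.489 0.222 0.281]
shift now-frame mm [ 275.6 -136.9  -55.4] goal-frame mm [294.  -76.4 -74. ] turn deg [ -8.06  -0.71 -10.27]
```

```bash

python3 -m crank '{"xyz":[[0,0,0],[0,0,0],[0,0,-0.01],[0.035,-0.009,-0.01],[0.045,-0.0115,-0.01],[0.048,-0.0125,-0.01],[0.048,-0.0125,-0.01],[0.048,-0.0125,-0.01],[0.04,-0.0105,-0.008],[0.03,-0.008,0]],"rot":[[-8.1,0,0],[0,-0.7,-5.2],[0,0,-5.1],[0,0,0],[0,0,0],[0,0,0],[0,0,0],[0,0,0],[0,0,0],[0,0,0]],"claw":[0,0,0,0,0,0,0,0,0,0]}'
python3 -m crank '{"xyz":[[0,0,0],[0,0,0],[0,0,0],[0,0,0],[0,0,0],[0,0,0],[0,0,0],[0,0,0],[0,0,0],[0,0,0]],"rot":[[0,0,0],[0,0,0],[0,0,0],[0,0,0],[0,0,0],[0,0,0],[0,0,0],[0,0,0],[0,0,0],[0,0,0]],"claw":[0,0,0,0,0,0,0,0,0,0]}'
python3 - <<'E'
from h import *
plan([.489,.222,.059+.05],goal(101.35,0),False)
p=capture("scene");cv2.imwrite("pics/s3.png",cv2.resize(p["pixels"][60:260,240:440],None,fx=3,fy=3))
W=cloud(p);x,y,z=np.moveaxis(W,-1,0);b=p["pixels"].max(-1)<90
q=W[b&(x>.46)&(x<.53)&(y>.14)&(y<.3)&(z>.2)&(z<.265)]
print(len(q))
if len(q):
  s=bot.state();Rt=R.from_rotvec(s["orientation"]);l=Rt.inv().apply(q-s["eef_pos"])*1000
  print(np.percentile(l,[1,10,50,90,99],0).round(1))
  for lo in range(-5,50,8):
    m=(l[:,2]>lo)&(l[:,2]<=lo+8);print(lo,m.sum(),np.percentile(l[m],[2,50,98],0).round(1).tolist() if m.any() else "")
E
```

```text
time_s: 8.05
eef_pos: [0.4879, 0.2235, 0.2736]
orientation: [1.986, 2.428, -0.016]
contact_force: [0.8, 0.6, -0.9]
finger_gap: 0.008
gripper_force: 35.0
time_s: 9.05
eef_pos: [0.4885, 0.2211, 0.2718]
orientation: [1.989, 2.428, -0.021]
contact_force: [-0.5, 0.1, -2.0]
finger_gap: 0.0074
gripper_force: 35.0
t 9.05 tcp [0.4885 0.2211 0.2718] gap 0.0074 goal tcp [0.489 0.222 0.109]
shift now-frame mm [  2.5   2.1 162.7] goal-frame mm [  0.8   0.7 162.8] turn deg [-0.49  0.62  0.02]
403
[[-50.6   1.3   7.1]
 [-42.9   3.1   9.5]
 [ -3.5   5.3  23. ]
 [ 39.6   7.1  36. ]
 [ 47.6   8.6  41.4]]
-5 0 
3 58 [[-48.9, 2.3, 6.5], [1.3, 5.4, 8.7], [45.8, 8.3, 10.9]]
11 95 [[-50.4, 2.1, 11.4], [-3.5, 5.4, 14.7], [46.5, 7.8, 18.8]]
19 96 [[-48.0, 1.9, 19.4], [2.1, 5.3, 23.0], [47.4, 8.2, 26.6]]
27 99 [[-49.2, 1.6, 27.3], [-6.2, 5.1, 31.0], [45.6, 7.5, 34.8]]
35 54 [[-50.6, 2.4, 35.1], [-19.3, 4.9, 37.8], [47.3, 7.4, 42.9]]
43 1 [[-38.9, 1.7, 43.3], [-38.9, 1.7, 43.3], [-38.9, 1.7, 43.3]]
```

View pics/s3.png

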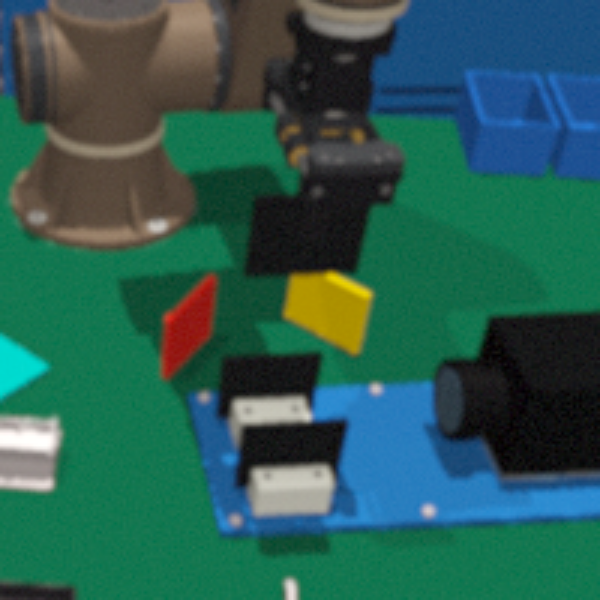

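The picture shows the plate held level and upright at crop (305,235), with the empty slot between the plates at (270,385) and (290,450). Now lowering.

```bash

python3 -m crank '{"xyz":[[0,0,0],[0.0005,0.0005,0.025],[0.0005,0,0.035],[0,0,0.035],[0,0,0.03],[0,0,0.023],[0,0,0.015],[0,0,0],[0,0,0],[0,0,0]],"rot":[[-0.5,0.6,0],[0,0,0],[0,0,0],[0,0,0],[0,0,0],[0,0,0],[0,0,0],[0,0,0],[0,0,0],[0,0,0]],"claw":[0,0,0,0,0,0,0,0,0,0]}'
python3 - <<'E'
from h import *
plan([.489,.222,.059],goal(101.35,0),False)
p=capture("top");cv2.imwrite("pics/t4.png",cv2.resize(p["pixels"][160:280,90:220],None,fx=5,fy=5))
E
```

```text
time_s: 10.1
eef_pos: [0.4893, 0.2223, 0.1098]
orientation: [1.99, 2.43, 0.002]
contact_force: [0.3, -0.1, -2.0]
finger_gap: 0.008
gripper_force: 35.0
t 10.1 tcp [0.4893 0.2223 0.1098] gap 0.008 goal tcp [0.489 0.222 0.059]
shift now-frame mm [-0.2 -0.5 50.8] goal-frame mm [-0.2 -0.4 50.8] turn deg [0.11 0.   0.01]
```

View pics/t4.png

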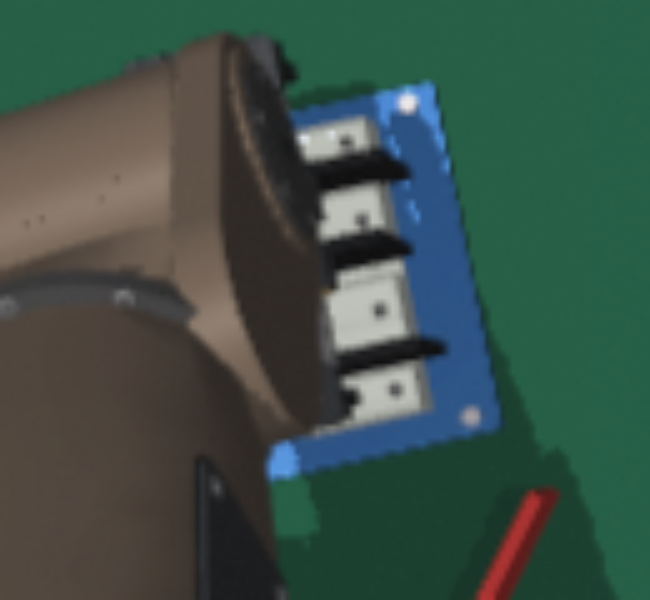

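The held plate at crop (370,248) is parallel to its neighbours at (365,170) and (390,352). Its offset upward in the picture is parallax from being higher. Inserting now.

```bash

python3 -m crank '{"xyz":[[0,-0.0003,0.01],[0,0,0.008],[0,0,0.007],[0,0,0.006],[0,0,0.005],[0,0,0.005],[0,0,0.004],[0,0,0.002],[0,0,0.001],[0,0,0]],"rot":[[0,0,0],[0,0,0],[0,0,0],[0,0,0],[0,0,0],[0,0,0],[0,0,0],[0,0,0],[0,0,0],[0,0,0]],"claw":[0,0,0,0,0,0,0,0,0,0]}'
python3 -c "
from h import *
plan([.489,.222,.059],goal(101.35,0),False)"
```

```text
time_s: 11.15
eef_pos: [0.4886, 0.2221, 0.0607]
orientation: [1.99, 2.43, 0.0]
contact_force: [-0.2, 1.0, -1.6]
finger_gap: 0.0079
gripper_force: 35.0
t 11.15 tcp [0.4886 0.2221 0.0607] gap 0.0079 goal tcp [0.489 0.222 0.059]
shift now-frame mm [-0.2  0.4  1.7] goal-frame mm [-0.2  0.4  1.7] turn deg [0.02 0.02 0.02]
```

```bash

python3 -m crank '{"xyz":[[0,0,0.0005],[0,0,0.0005],[0,0,0.0005],[0,0,0.0005],[0,0,0.0005],[0,0,0],[0,0,0],[0,0,0],[0,0,0],[0,0,0]],"rot":[[0,0,0],[0,0,0],[0,0,0],[0,0,0],[0,0,0],[0,0,0],[0,0,0],[0,0,0],[0,0,0],[0,0,0]],"claw":[0,0,0,0,0,0,0,0,0,0]}'
```

```text
time_s: 12.15
eef_pos: [0.4887, 0.2221, 0.0592]
orientation: [1.99, 2.43, 0.001]
contact_force: [-3.0, -2.7, 11.7]
finger_gap: 0.0078
gripper_force: 35.0
```

Floor contact as expected. Releasing and rising.

```bash

python3 -m crank '{"xyz":[[0,0,-0.0005],[0,0,-0.0005],[0,0,0],[0,0,0],[0,0,0],[0,0,0],[0,0,0],[0,0,-0.02],[0,0,-0.03],[0,0,-0.03]],"rot":[[0,0,0],[0,0,0],[0,0,0],[0,0,0],[0,0,0],[0,0,0],[0,0,0],[0,0,0],[0,0,0],[0,0,0]],"claw":[0.008,0.036,0.036,0.036,0.036,0.036,0.036,0.036,0.036,0.036]}'
python3 -c "
from h import *
plan([.48,.0,.25],goal(25.5,0),False)"
```

```text
time_s: 13.15
eef_pos: [0.4883, 0.222, 0.1399]
orientation: [-1.99, -2.43, 0.001]
contact_force: [0.2, -0.4, -0.1]
finger_gap: 0.0358
gripper_force: 0.0
t 13.15 tcp [0.4883 0.222  0.1399] gap 0.0358 goal tcp [0.48 0.   0.25]
shift now-frame mm [-216.1  -52.  -109.9] goal-frame mm [-103.1  196.8 -110.1] turn deg [-2.000e-02  5.000e-02  7.586e+01]
```

Next I'll rise, move away and look at the placing.

```bash

python3 -m crank '{"xyz":[[0,0,-0.04],[0,0,-0.04],[-0.02,-0.005,-0.03],[-0.035,-0.009,0],[-0.04,-0.009,0],[-0.04,-0.009,0],[-0.04,-0.01,0],[-0.04,-0.01,0],[0,0,0],[0,0,0]],"rot":[[0,0,0],[0,0,0],[0,0,0],[0,0,0],[0,0,0],[0,0,0],[0,0,0],[0,0,0],[0,0,8.5],[0,0,8.5]],"claw":[0.036,0.036,0.036,0.036,0.036,0.036,0.036,0.036,0.036,0.036]}'
python3 - <<'E'
from h import *
def line(P,n):
    c=P.mean(0);u=np.linalg.svd(P[:,:2]-c[:2],full_matrices=False)[2][0];t=(P[:,:2]-c[:2])@u
    print(n,len(P),"c",(c[:2]+u*(np.percentile(t,1)+np.percentile(t,99))/2).round(4),"dir",np.degrees(np.arctan2(u[1],u[0])).round(2),"z",np.percentile(P[:,2],[50,98]).round(4))
for n in("top","scene"):
    p=capture(n);W=cloud(p);x,y,z=np.moveaxis(W,-1,0);b=p["pixels"].max(-1)<90
    cv2.imwrite(f"pics/{n}5.png",cv2.resize(p["pixels"][160:280,90:220] if n=="top" else p["pixels"][120:260,280:420],None,fx=4,fy=4))
    xs=x-(-.2*(y-.222))  # across-slot coordinate
    for k,c in(("near",.439),("mid",.49),("far",.54)):
        line(W[b&(y>.14)&(y<.3)&(abs(xs-c)<.022)&(z>.09)&(z<.107)],n+k)
plan([.5097,-.3224,.2],goal(25.8,0),False)
E
```

```text
time_s: 14.15
eef_pos: [0.4798, -0.0002, 0.2493]
orientation: [2.336, 2.1, 0.0]
contact_force: [0.5, -0.3, 0.7]
finger_gap: 0.036
gripper_force: 0.0
topnear 89 c [0.4377 0.2155] dir -78.52 z [0.0984 0.1019]
topmid 98 c [0.4881 0.2197] dir -78.41 z [0.0983 0.1018]
topfar 98 c [0.5359 0.2306] dir -78.48 z [0.0978 0.1019]
scenenear 110 c [0.4429 0.2129] dir 101.29 z [0.096  0.0997]
scenemid 124 c [0.4926 0.2216] dir 101.49 z [0.0957 0.0995]
scenefar 126 c [0.541  0.2304] dir 100.88 z [0.0958 0.0992]
t 14.25 tcp [0.4798 0.0007 0.2493] gap 0.0363 goal tcp [ 0.5097 -0.3224  0.2   ]
shift now-frame mm [-318.4   62.5   49.4] goal-frame mm [-113.7  303.9   49.3] turn deg [2.000e-02 0.000e+00 5.838e+01]
```

View pics/scene5.png

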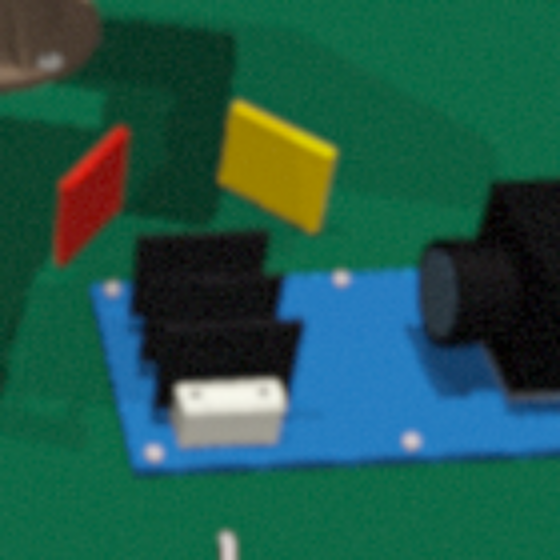

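The plate stands in the middle slot, flush with its neighbours, at crop (210,290). On to the dial.

```bash

python3 -m crank '{"xyz":[[-0.03,0.006,0],[-0.04,0.008,0],[-0.045,0.009,0],[-0.045,0.009,0],[-0.045,0.009,0],[-0.045,0.009,0],[-0.04,0.0075,0],[-0.028,0.005,0],[0,0,0],[0,0,0]],"rot":[[0,0,0],[0,0,0],[0,0,0],[0,0,0],[0,0,0],[0,0,0],[0,0,0],[0,0,0],[0,0,8.4],[0,0,8.4]],"claw":[0.05,0.05,0.05,0.05,0.05,0.05,0.05,0.05,0.05,0.05]}'
python3 -m crank '{"xyz":[[0,0,0],[0,0,0],[0,0,0],[0,0,0],[0,0,0],[0,0,0],[0,0,0.03],[0,0,0.02],[0,0,0],[0,0,0]],"rot":[[0,0,8.3],[0,0,8.3],[0,0,8.3],[0,0,8.3],[0,0,8.3],[0,0,0],[0,0,0],[0,0,0],[0,0,0],[0,0,0]],"claw":[0.05,0.05,0.05,0.05,0.05,0.05,0.05,0.05,0.05,0.05]}'
python3 - <<'E'
from h import *
plan([.5097,-.3224,.110],goal(25.6,0))
print(bot.state()["qpos"].round(3))
E
```

```text
time_s: 15.25
eef_pos: [0.5108, -0.3221, 0.2488]
orientation: [-2.612, -1.745, 0.0]
contact_force: [-0.6, 0.1, -0.2]
finger_gap: 0.0501
gripper_force: 0.0
time_s: 16.25
eef_pos: [0.5111, -0.3215, 0.1998]
orientation: [3.059, 0.715, 0.0]
contact_force: [-0.7, 0.4, 0.2]
finger_gap: 0.0497
gripper_force: 0.0
t 16.25 tcp [ 0.5111 -0.3215  0.1998] gap 0.0497 goal tcp [ 0.5097 -0.3224  0.091 ]
shift now-frame mm [-1.700e+00  1.000e-01  1.088e+02] goal-frame mm [ -1.7   0.2 108.8] turn deg [ 0.02 -0.01  0.71]
[-0.671  0.476  1.631  0.     1.035  0.441]
```

```bash

python3 -m crank '{"xyz":[[-0.0015,0,0.02],[0,0,0.025],[0,0,0.025],[0,0,0.02],[0,0,0.012],[0,0,0.005],[0,0,0],[0,0,0],[0,0,0],[0,0,0]],"rot":[[0,0,0.7],[0,0,0],[0,0,0],[0,0,0],[0,0,0],[0,0,0],[0,0,0],[0,0,0],[0,0,0],[0,0,0]],"claw":[0.05,0.05,0.05,0.05,0.05,0.05,0.05,0.05,0.05,0.05]}'
python3 -m crank '{"xyz":[[0,0,0],[0,0,0],[0,0,0],[0,0,0],[0,0,0],[0,0,0],[0,0,0],[0,0,0],[0,0,0],[0,0,0]],"rot":[[0,0,0],[0,0,0],[0,0,0],[0,0,0],[0,0,0],[0,0,0],[0,0,0],[0,0,0],[0,0,0],[0,0,0]],"claw":[0.0,0.0,0.0,0.0,0.0,0.0,0.0,0.0,0.0,0.0]}' 60
python3 - <<'E'
from h import *
plan([.5097,-.3224,.110],goal(25.6-75.9,0))
print(bot.state()["moment"].round(3))
E
```

```text
time_s: 17.25
eef_pos: [0.5098, -0.3224, 0.0931]
orientation: [3.064, 0.69, 0.001]
contact_force: [-0.3, -0.3, -0.3]
finger_gap: 0.0501
gripper_force: 0.0
time_s: 18.25
eef_pos: [0.5095, -0.3221, 0.0924]
orientation: [3.065, 0.69, 0.0]
contact_force: [-1.1, 1.6, 1.8]
finger_gap: 0.014
gripper_force: 60.0
t 18.25 tcp [ 0.5095 -0.3221  0.0924] gap 0.014 goal tcp [ 0.5097 -0.3224  0.091 ]
shift now-frame mm [0.1 0.4 1.4] goal-frame mm [0.4 0.  1.4] turn deg [-0.000e+00 -1.000e-02  7.566e+01]
[0.231 0.313 0.017]
```

```bash

python3 -m crank '{"xyz":[[0,0,0],[0,0,0],[0,0,0],[0,0,0],[0,0,0],[0,0,0],[0,0,0],[0,0,0],[0,0,0],[0,0,0]],"rot":[[0,0,4],[0,0,7],[0,0,7],[0,0,7],[0,0,7],[0,0,7],[0,0,7],[0,0,7],[0,0,7],[0,0,0]],"claw":[0,0,0,0,0,0,0,0,0,0]}'
python3 - <<'E'
from h import *
plan([.5097,-.3224,.110],goal(25.6-75.9,0))
print(bot.state()["moment"].round(3))
E
```

```text
time_s: 19.25
eef_pos: [0.5094, -0.3235, 0.0924]
orientation: [2.996, -0.94, 0.002]
contact_force: [-2.8, -7.0, -1.5]
finger_gap: 0.0138
gripper_force: 60.0
t 19.25 tcp [ 0.5094 -0.3235  0.0924] gap 0.0138 goal tcp [ 0.5097 -0.3224  0.091 ]
shift now-frame mm [-0.4 -1.1  1.4] goal-frame mm [-0.7 -0.9  1.4] turn deg [ 0.08 -0.1  15.45]
[-1.136  0.774  0.227]
```

```bash

python3 -m crank '{"xyz":[[0,0,0],[0,0,0],[0,0,0],[0,0,0],[0,0,0],[0,0,0],[0,0,0],[0,0,0],[0,0,0],[0,0,0]],"rot":[[0,0,5],[0,0,5],[0,0,4],[0,0,1.5],[0,0,0],[0,0,0],[0,0,0],[0,0,0],[0,0,0],[0,0,0]],"claw":[0,0,0,0,0,0,0,0,0,0]}'
python3 - <<'E'
from h import *
plan([.5097,-.3224,.110],goal(25.6-75.9,0))
print(bot.state()["moment"].round(3))
p=capture("top");W=cloud(p);x,y,z=np.moveaxis(W,-1,0);cv2.imwrite("pics/t6.png",cv2.resize(p["pixels"][130:250,300:430],None,fx=5,fy=5))
E
```

```text
time_s: 20.25
eef_pos: [0.5092, -0.3238, 0.0924]
orientation: [2.844, -1.329, 0.002]
contact_force: [-4.5, -8.3, -1.0]
finger_gap: 0.0138
gripper_force: 60.0
t 20.25 tcp [ 0.5092 -0.3238  0.0924] gap 0.0138 goal tcp [ 0.5097 -0.3224  0.091 ]
shift now-frame mm [-0.7 -1.3  1.4] goal-frame mm [-0.7 -1.3  1.4] turn deg [ 0.09 -0.11  0.2 ]
[-1.446  1.082  0.24 ]
```

View pics/t6.png

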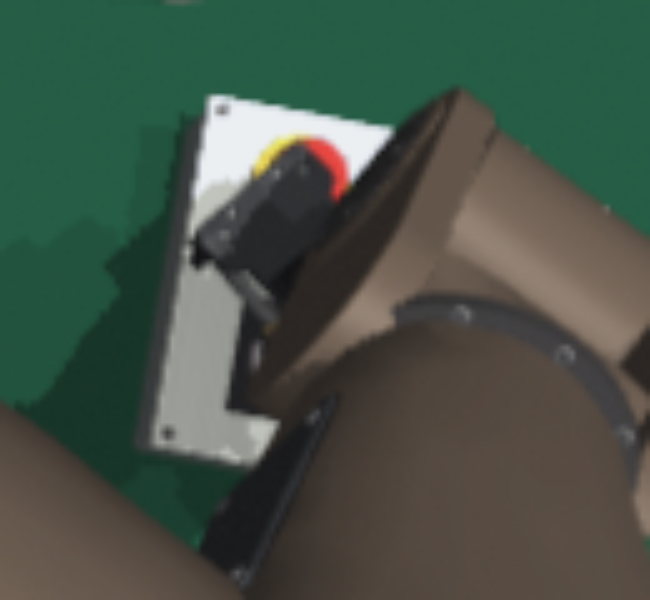

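The tool turned 75.3° with the grip aligned (gap 13.8 mm), but the arm hides the dial here at about (270,250). I'll check it from the other camera.

```bash
python3 - <<'E'
from h import *
p=capture("scene");cv2.imwrite("pics/s7.png",cv2.resize(p["pixels"][130:240,90:210],None,fx=5,fy=5,interpolation=cv2.INTER_CUBIC))
W=cloud(p);x,y,z=np.moveaxis(W,-1,0)
K=p["K"];T=p["camera_from_world"]
for a in(25.4,-49.6):
    for r in(38,-22):
        P=np.array([.5097+r/1e3*np.cos(np.radians(a)),-.3224+r/1e3*np.sin(np.radians(a)),.123,1]);c=T@P
        print(a,r,"crop px",((K[0,2]+K[0,0]*c[0]/-c[2]-90)*5).round(),((K[1,2]-K[1,1]*c[1]/-c[2]-130)*5).round())
E
```

```text
25.4 38 crop px 303.0 245.0
25.4 -22 crop px 293.0 186.0
-49.6 38 crop px 235.0 229.0
-49.6 -22 crop px 332.0 195.0
```

View pics/s7.png

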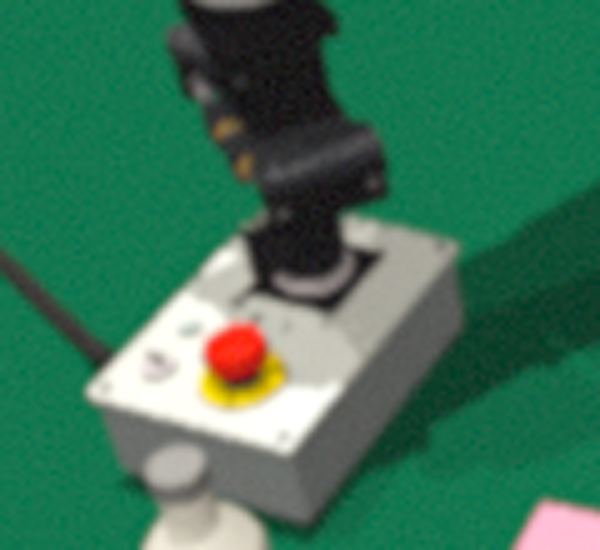

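The bar's pointer end sticks out to the left of the fingers at crop (250,245), where the third click should put it. Handing in.

```bash
python3 -m crank '{"xyz":[[0,0,0],[0,0,0],[0,0,0],[0,0,0],[0,0,0],[0,0,0],[0,0,0],[0,0,0],[0,0,0],[0,0,0]],"rot":[[0,0,0.5],[0,0,0],[0,0,0],[0,0,0],[0,0,0],[0,0,0],[0,0,0],[0,0,0],[0,0,0],[0,0,0]],"claw":[0,0,0,0,0,0,0,0,0,0]}'
python3 -c "
from bench import bot
print(bot.close_job())"
```

```text
time_s: 21.35
eef_pos: [0.5091, -0.3238, 0.0924]
orientation: [2.838, -1.342, 0.002]
contact_force: [-3.9, -8.9, -0.9]
finger_gap: 0.0136
gripper_force: 60.0
the job is handed in; nothing more can be done
None
```

The black plate stands upright in the middle slot, released and level with its neighbours, and I handed the job in at 21.35 s with the gripper holding the dial at about 1.32 rad, the third click; that angle is inferred from the tool's turn, since the arm partly hid the dial, and the hand-in returned no verdict.

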